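Complete the egg rack and hold it over the candling light

TASK

Take the egg that stands on the weighing scale and set it gently, upright, into the one empty cup of the wire egg rack; do not drop or crush it. Then lift the rack by the bar at the top of its stem, carry it level with all four eggs in it to the lit candling box, and finish while holding it there, still and level, centred over the glass and a few centimetres above it, with nothing but the gripper carrying it. Leave the other things on the bench where they are.

Things in the scene. Friction and masses are not known exactly. Their poses are not given: they have to be found in the camera images.
- egg_last (a point): The egg to be added, standing in the cup of the scale: hen's egg, about 60 g, 58 mm long, 44 mm across at its widest, standing blunt end up. The point is its centre, 29 mm above its narrow lower end and 3 mm below its widest place; z runs up through the blunt end. An egg bears a firm pinch, but is crushed at about 30 N from each finger.
- scale: White bench scale, fixed. Origin: centre of its underside; z up. Its round pan is 120 mm across, its top 38 mm above the table; in the middle of the pan is a grey egg cup, 40 mm across outside, 13 mm high, in which the egg stands with its narrow end about 2 mm above the pan.
- rack: Wire egg rack, loose, 0.25 kg empty: four round wire cups, each 62 mm from a stem in the middle; 166 mm across, 78 mm tall. Origin: centre of its underside; z up; x along its grip bar. Cups at x, y = +-44 mm: empty (+,+), with eggs (-,+), (-,-), (+,-). A cup's wire is 42 mm across outside, its top 24 mm above the underside; nothing of the cups is higher.
- rack_grip (a point): Centre of the rack's black grip bar, 72 mm above the rack's underside and straight over its origin: the bar is 60 mm long (along the rack's x), 14 mm thick (along its y) and 12 mm high. The fingers fit on its two long sides, in the gaps between the eggs. The tops of the eggs are 69 mm above the underside.
- cup_empty (a point): The place, fixed in the rack's empty cup, where the centre of an egg seated in that cup comes to be: 40 mm above the rack's underside. The egg rests on the cup's wire at about 12 mm above its narrow end.
- cup_a (a point): The same point of the rack's cup at (-44, +44) mm, which holds egg_a.
- cup_b (a point): The same point of the rack's cup at (-44, -44) mm, which holds egg_b.
- cup_c (a point): The same point of the rack's cup at (+44, -44) mm, which holds egg_c.
- egg_a (a point): One of the three eggs already in the rack: hen's egg, about 60 g, 58 mm long, 44 mm across at its widest, standing blunt end up. The point is its centre, 29 mm above its narrow lower end and 3 mm below its widest place; z runs up through the blunt end.
- egg_b (a point): One of the three eggs already in the rack: hen's egg, about 60 g, 58 mm long, 44 mm across at its widest, standing blunt end up. The point is its centre, 29 mm above its narrow lower end and 3 mm below its widest place; z runs up through the blunt end.
- egg_c (a point): One of the three eggs already in the rack: hen's egg, about 60 g, 58 mm long, 44 mm across at its widest, standing blunt end up. The point is its centre, 29 mm above its narrow lower end and 3 mm below its widest place; z runs up through the blunt end.
- lamp_glass (a point): Centre of the lit, level glass top of the candling box, 60 mm above the table: a fixed grey sheet-metal box, 220 by 220 mm; the glass is 194 mm square.
- stamp: Bystander: wooden date stamp with a knob, 60 mm tall; origin under its centre.
- torch: Bystander: small black torch standing on its 38 mm wide head, 81 mm tall; origin under its centre.
- egg_brush: Bystander: wooden egg brush lying on its bristles, 105 by 40 mm, 26 mm tall; origin under its centre, x along it.
- jar: Bystander: small closed glass jar, 56 mm across, 65 mm tall; origin under its centre.
- label_roll: Bystander: small dispenser with a roll of labels, 44 by 60 mm, 57 mm tall; origin under its centre.
Mind the look-alikes: they are no part of the job. What is shaped like the part that bears egg_last but blue or green is not meant.

How it is judged:
By the outcome, as a careful person would: the job done as asked, in the order asked, and still so for the second after the job is handed in, while the arm keeps its last pose, push and grip.
It also fails if it takes over 64 s, if anything falls off the work surface, if the arm or the gripper's body presses on something with over 40 N, if the wrist force passes 120 N, or if a joint passes its speed limit or range.

ROBOT

A 6-joint arm with a two-finger parallel gripper is mounted at the origin on the work surface. World frame = base frame: x ahead of the robot, y to its left, z up, the work surface at z = 0. Lengths are in mm, angles in rad, forces in N, time in s.
With the tool pointing down it reaches from about 400 to 925 mm from the base axis. Payload 3.4 kg.
Tool frame: the origin (TCP) lies on the centre line of the jaws, within the pads' length; the fingertips stand 25 mm ahead of it and the grasp point (between the pads) lies 6 mm ahead of it (r.finger_overhang is the distance from the TCP to the fingertips, in mm); z points along the fingers, y is the line along which they close (so a half turn about z gives the same grasp; the last joint's range is limited). The gripper opens to 85 mm and grips with 20 to 120 N. Pads are 22 mm wide; open, the fingers measure 114 mm over their backs; the gripper's body (76 mm by 85 mm) begins 54 mm behind the grasp point. The pads swing forward as they close: fully open they stand 13 mm farther back than shut.
Start: joints at [-1.242, 0.307, 1.506, -0, 1.328, -0.073], TCP at [225.375, -528.997, 256.305] pointing down, gripper open.
Joint ranges: [-3.12, 3.12], [-1.05, 2.28], [0.14, 2.33], [-1.42, 4.57], [0.1, 2.73], [-2.68, 2.68]. Speed limits (rad/s): [2.57, 2.57, 3.14, 3.14, 3.14, 3.14].

INTERFACE

Orientations are given as a unit quaternion [w, x, y, z].
In Python, from bench import r, grab_frame, get_calibration gives the robot as it stands.
- The arm moves only by the tool send_rows, never from a script. Its argument "increments" is a list of rows, each an object with "offset": the shift along the tool's x, y, z in mm, a list of three; "twist": the turn, a rotation vector about the tool's x, y, z in degrees, a list of three. A call has 1 to 12 rows; each row is the pose to reach, as a shift and turn from the pose commanded when the call began, along the tool's axes at that moment; what a row does not reach only later rows make up. A row lasts 1/12 s, in which the tool goes at most 41.7 mm and 7.16 degrees, less where a joint would pass 70% of its speed; a pose out of reach is approached as far as the arm can. A call with a gripper value outside its range is refused whole. "gripper" is the opening, from -1 (shut) to 1 (fully open), set as the call begins (left out, the last holds). The fingers move at their own pace and stop on an object; "force" is the grip in N (left out, the last holds). Time passes only in rows, so rows that repeat a pose let the fingers close. It gives the time, the measured TCP pose, the force, the opening and the grip force at its end, in the units of the state.
- r.read_state(): the state, without advancing time (a new reading comes with each control period).
- grab_frame(name): name is "side" or "top"; returns the picture (400x640x3 uint8, red, green, blue); there is no depth.
- get_calibration(name): a dict with "fx", "fy", "cx", "cy" (pixels), "dist_coeffs" ([k1, k2, p1, p2, k3] as OpenCV has them; the pictures are not rectified), "position" and "attitude" of the camera in the world. Camera axes: x right, y down, z forward; pixel columns grow to the right and rows downward; lengths in mm; the calibration is good to about 2 mm. A picture is of the moment at which its call begins. get_calibration takes no time and is no camera call.
- r.finish_job(): hands the job in; it is judged then, once.
The state is a dict: "time_s": time; "joint_pos": joint angles; "joint_vel": joint speeds; "tau": joint torques, N m; "tcp_pos": TCP position; "tcp_rot": TCP orientation; "ft_force": force on the tool from outside, world axes, zero at the start; "torque": the same for the moment, N m; "opening": finger opening in mm; "gripper_force": force on a finger pad.
Only numpy, scipy, OpenCV 4.12 (cv2) and the standard library are available. Lean on these libraries where they do the work, as an engineer would, in place of code of your own. Each camera call takes 0.05 s, during which the arm holds its last target. There are 200 camera calls.

## Working session

There is one attempt and no reset: what is moved stays moved. The work goes in short steps, Python scripts to look and compute and a tool call to move; the robot and the scene stay as the last step left them, time stands still between calls to the robot, and variables do not carry over. Pictures are saved under pics/ and viewed, at most 10 in all, crops included, and the job is handed in when it is done.

Besides the shell and the picture viewer there is one more tool, called after ">>>" as a command line: name --argument value ..., lists and objects as JSON in quotes. send_rows: Moves the arm, as the interface text tells. Its arguments: {"type":"object","properties":{"increments":{"type":"array"},"gripper":{"type":"number"},"force":{"type":"number"}},"required":["increments"]}

```bash
mkdir -p pics; python3 - <<'E'
from bench import r, grab_frame, get_calibration
import cv2
for n in("side","top"):
    cv2.imwrite(f"pics/{n}0.png",grab_frame(n)[:,:,::-1]); print(n,get_calibration(n))
print(r.read_state(), r.finger_overhang)
E
```

```text
side {'fx': 468.1017132216862, 'fy': 468.1017132216862, 'cx': 314.51081210922086, 'cy': 205.29798445208652, 'dist_coeffs': array([0.02338377, 0.        , 0.        , 0.        , 0.        ]), 'position': array([ 287.17484263, 1091.63901138,  775.95915112]), 'attitude': array([ 0.05412632, -0.10764995,  0.85893278, -0.49771107])}
top {'fx': 497.5697045387406, 'fy': 497.5697045387406, 'cx': 318.67621888428283, 'cy': 199.51560610898275, 'dist_coeffs': array([-0.03551073,  0.        ,  0.        ,  0.        ,  0.        ]), 'position': array([ 509.45098984,  -56.84682008, 1293.79395636]), 'attitude': array([-0.02429487,  0.70989382, -0.70378169,  0.01232319])}
{'time_s': 0.1, 'joint_pos': array([-1.24149204e+00,  3.07482384e-01,  1.50749559e+00,  9.82541078e-06,
        1.32842850e+00, -7.34827042e-02]), 'joint_vel': array([-0.00044916, -0.00194235, -0.00201224,  0.0010952 , -0.00010564,
        0.00068632]), 'tau': array([ 3.19104620e-04, -4.58529961e+01, -2.52608353e+01, -2.72774298e-05,
        5.49510980e-03, -1.76928552e-05]), 'tcp_pos': array([ 225.19729281, -528.4527896 ,  255.49997291]), 'tcp_rot': array([-9.00111819e-04,  9.79788615e-01,  2.00033616e-01, -1.10958742e-04]), 'ft_force': array([-0.51620155, -0.12203888,  0.53355512]), 'torque': array([-0.00406591,  0.01061799, -0.00764682]), 'gripper_force': 0.0, 'opening': 85.45444485156463} 25.0
```

View pics/side0.png

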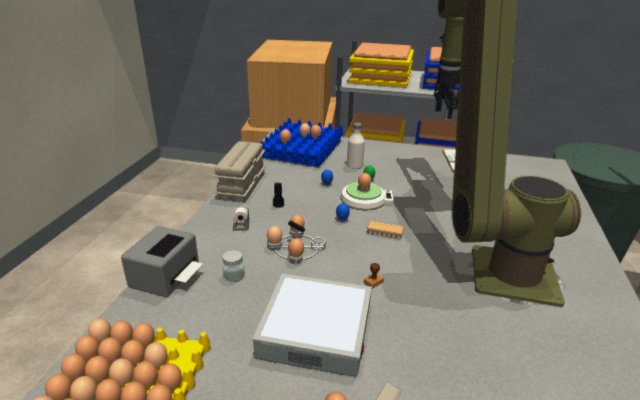

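View pics/top0.png

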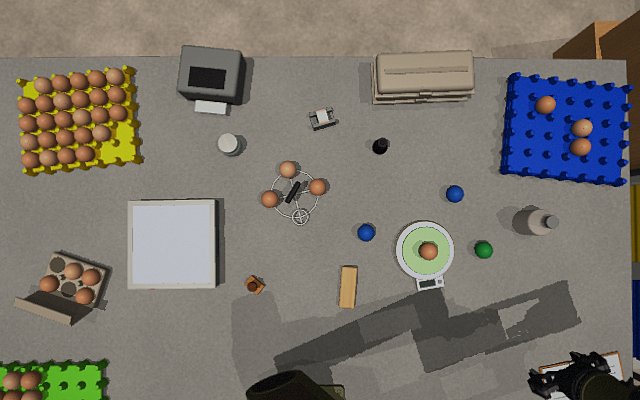

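The top view shows the scale with its egg at (428,251). The rack's eggs are at (288,170), (318,187) and (270,199), its empty cup at (300,217), its bar at about (293,192), and the lamp glass at about (172,244). The side view agrees: scale egg (364,182), rack around (296,240), glass (318,315).

```bash
cat > h.py <<'E'
from bench import r, grab_frame, get_calibration
import cv2, numpy as np
from scipy.spatial.transform import Rotation as R
def rot(q): return R.from_quat(np.r_[q[1:],q[0]]).as_matrix()
def ray(n,px):
    c=get_calibration(n); K=np.array([[c['fx'],0,c['cx']],[0,c['fy'],c['cy']],[0,0,1]])
    u=cv2.undistortPoints(np.array([[px]],float),K,c['dist_coeffs'])[0,0]
    return c['position'],rot(c['attitude'])@np.r_[u,1]
def plane(n,px,z):
    p,d=ray(n,px); return p+d*(z-p[2])/d[2]
def tri(a,b):
    p,d=ray('top',a); q,e=ray('side',b)
    s=np.linalg.lstsq(np.c_[d,-e],q-p,rcond=None)[0]
    A,B=p+d*s[0],q+e*s[1]; return (A+B)/2,np.linalg.norm(A-B)
def blobs(img,roi,f,amin=60):
    x0,y0,x1,y1=roi; m=f(img[y0:y1,x0:x1].astype(int)).astype(np.uint8)
    m=cv2.morphologyEx(m,cv2.MORPH_OPEN,np.ones((2,2),np.uint8))
    n,l,s,c=cv2.connectedComponentsWithStats(m)
    return [(s[i,4],(s[i,0]+s[i,2]/2-.5+x0,s[i,1]+s[i,3]/2-.5+y0),tuple(s[i,2:4]),c[i]+[x0,y0]) for i in range(1,n) if s[i,4]>=amin]
egg=lambda i:(i[...,0]-i[...,2]>40)&(i[...,0]-i[...,1]>22)
dark=lambda i:i.max(-1)<45
glass=lambda i:(i.min(-1)>185)
E
python3 - <<'E'
from h import *
np.set_printoptions(precision=1,suppress=True)
t,s=grab_frame('top'),grab_frame('side')
for nm,f,rt,rs in(('egg',egg,(255,150,335,230),(255,205,330,265)),('last',egg,(400,225,455,278),(345,165,385,205)),('bar',dark,(275,172,310,210),(280,212,312,236)),('glass',glass,(120,190,225,295),(250,270,380,350))):
    print(nm); 
    for n,i,ro in(('top',t,rt),('side',s,rs)):
        for b in blobs(i,ro,f,25): print(n,b, plane(n,b[1],{'egg':40,'last':69,'bar':72,'glass':60}[nm]))
print('cup',plane('top',(300,217),24))
cv2.imwrite('pics/c.png',np.hstack([cv2.resize(t[150:240,250:340],(400,400),interpolation=2),cv2.resize(t[215:295,390:470],(400,400),interpolation=2)])[:,:,::-1])
E
```

```text
egg
top (np.int32(211), (np.float64(288.0), np.float64(170.0)), (np.int32(17), np.int32(17)), array([288.1, 170. ])) [648.6  43.1  40. ]
top (np.int32(221), (np.float64(318.0), np.float64(187.5)), (np.int32(17), np.int32(16)), array([318. , 187.7])) [604.7 -33.3  40. ]
top (np.int32(223), (np.float64(270.0), np.float64(200.0)), (np.int32(17), np.int32(17)), array([270.2, 199.7])) [572.1  87.8  40. ]
side (np.int32(114), (np.float64(297.5), np.float64(220.5)), (np.int32(14), np.int32(12)), array([298.4, 220.4])) [609.8 -51.4  40. ]
side (np.int32(213), (np.float64(275.0), np.float64(235.5)), (np.int32(15), np.int32(18)), array([275. , 235.2])) [649.5  42.7  40. ]
side (np.int32(241), (np.float64(296.5), np.float64(248.0)), (np.int32(16), np.int32(19)), array([296.6, 248. ])) [574.2  85.9  40. ]
last
top (np.int32(242), (np.float64(429.5), np.float64(252.0)), (np.int32(18), np.int32(17)), array([429.4, 251.9])) [ 446.4 -308.3   69. ]
side (np.int32(153), (np.float64(365.0), np.float64(181.0)), (np.int32(13), np.int32(15)), array([365.2, 181. ])) [ 447.  -306.1   69. ]
bar
top (np.int32(106), (np.float64(293.0), np.float64(192.5)), (np.int32(15), np.int32(20)), array([293.6, 192.5])) [589.5  27.5  72. ]
side (np.int32(60), (np.float64(297.0), np.float64(227.0)), (np.int32(15), np.int32(9)), array([297. , 227.1])) [587.8  31.8  72. ]
glass
top (np.int32(4883), (np.float64(172.0), np.float64(244.5)), (np.int32(77), np.int32(78)), array([175.1, 242.3])) [458.1 328.9  60. ]
side (np.int32(5722), (np.float64(313.5), np.float64(313.5)), (np.int32(106), np.int32(72)), array([316.6, 314.6])) [463.4 342.   60. ]
cup [530.1  12.2  24. ]
```

View pics/c.png

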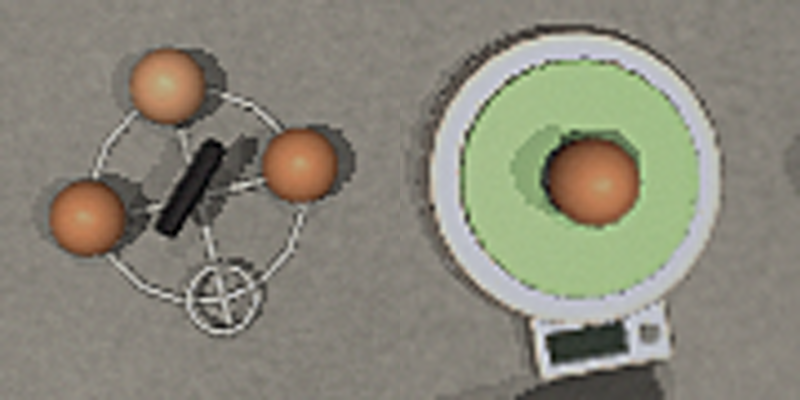

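Egg at (446.7,-307.2,69). The eggs in opposite cups and the bar agree on a rack centre of about (588.5,27.5), and the empty cup comes out at about (529,12). The crop shows the bar running along world 150°/-30°.

```bash
cat >> h.py <<'E'
def go(xyz,yaw=None):
    """tool offset & z-twist from the current pose to TCP xyz with tool y at world angle yaw (deg)"""
    s=r.read_state(); M=rot(s['tcp_rot']); a=np.degrees(np.arctan2(M[1,1],M[0,1]))
    if yaw is None: yaw=a
    print('offset',np.round(M.T@(np.array(xyz)-s['tcp_pos']),1),'twist z',round(-((yaw-a+180)%360-180),1),
     'tcp',s['tcp_pos'].round(1),'yaw',a.round(1),'tilt',np.degrees(np.arccos(-M[2,2])).round(2),'t',s['time_s'],'F',s['ft_force'].round(1),s['opening'].round(1),s['gripper_force'])
E
python3 - <<'E'
from h import *
print(tri((429.5,252.0),(365.0,181.0)),tri((293,192.5),(297,227)))
for c,b in(((288,170),(275,235.5)),((270,200),(296.5,248))): print(tri(c,b))
c=[plane('side',p,60) for p in((281,279),(371,290),(357,350),(260,343))]; print(c)
c=[plane('top',p,60) for p in((132,199),(216,199),(216,288),(128,288))]; print(c)
go((446.7,-307.2,150),-75)
E
```

```text
(array([ 446.83207612, -308.45567199,   67.8873471 ]), np.float64(0.9132405385075868)) (array([589.35007172,  27.6660537 ,  69.2211016 ]), np.float64(0.6548267099541946))
(array([648.94670135,  43.19245518,  40.33555415]), np.float64(0.7244740805206223))
(array([572.83743307,  87.78427246,  41.42925112]), np.float64(1.6125526329781514))
[array([567.42301553, 246.86685673,  60.        ]), array([352.24625407, 231.66790141,  60.        ]), array([354.40418304, 420.77440663,  60.        ]), array([547.56653108, 451.93898443,  60.        ])]
[array([570.7691714 , 433.31633338,  60.        ]), array([572.50765557, 220.64596393,  60.        ]), array([351.90068518, 216.55932354,  60.        ]), array([348.60378171, 437.6074616 ,  60.        ])]Traceback (most recent call last):
  File "<stdin>", line 6, in <module>
  File "h.py", line 28, in go
    'tcp',s['tcp_pos'].round(1),'yaw',a.round(1),'tilt',np.degrees(np.arccos(-M[2,2])).round(2),'t',s['time_s'],'F',s['ft_force'].round(1),s['opening'].round(1),s['gripper_force'])
                                                                                                                                           ^^^^^^^^^^^^^^^^^^
AttributeError: 'float' object has no attribute 'round'
```

```bash
sed -i "s/s\['opening'\].round(1)/round(s['opening'],1)/" h.py; python3 -c "
from h import *
go((446.8,-307.8,150),-75)"
```

```text
offset [ 290.4 -116.2  105.9] twist z 8.1 tcp [ 225.3 -528.6  255.7] yaw -66.9 tilt 0.07 t 0.2 F [ 0.1 -0.7  0.5] 85.3 0.0
```

>>> send_rows --increments '[{"offset": [15, -6, 0], "twist": [0, 0, 1]}, {"offset": [40, -16, 5], "twist": [0, 0, 2]}, {"offset": [70, -28, 15], "twist": [0, 0, 3]}, {"offset": [105, -42, 30], "twist": [0, 0, 4]}, {"offset": [140, -56, 45], "twist": [0, 0, 5]}, {"offset": [175, -70, 60], "twist": [0, 0, 6]}, {"offset": [210, -84, 75], "twist": [0, 0, 7]}, {"offset": [240, -96, 88], "twist": [0, 0, 8]}, {"offset": [265, -106, 98], "twist": [0, 0, 8.1]}, {"offset": [281, -112.5, 104], "twist": [0, 0, 8.1]}, {"offset": [290.4, -116.2, 106], "twist": [0, 0, 8.1]}, {"offset": [290.4, -116.2, 106], "twist": [0, 0, 8.1]}]' --gripper 1 --force 20

```text
time_s: 1.2
tcp_pos: [447.9, -306.7, 149.6]
tcp_rot: [-0.001, 0.991, 0.132, -0.0]
ft_force: [-0.1, -0.4, 0.4]
opening: 85.5
gripper_force: 0.0
```

```bash
python3 -c "
from h import *
t,s=grab_frame('top'),grab_frame('side')
go((446.8,-307.8,68),-75)
for b in blobs(s,(345,165,385,205),egg,25): print(b)
cv2.imwrite('pics/a.png',np.hstack([cv2.resize(t[190:310,370:490],(400,400),interpolation=2),cv2.resize(s[110:230,305:425],(400,400),interpolation=2)])[:,:,::-1])"
```

```text
offset [ 0.2 -1.  82.5] twist z 0.0 tcp [ 446.9 -308.7  150.5] yaw -75.0 tilt 0.04 t 1.3 F [-0.8  0.4 -0. ] 85.5 0.0
(np.int32(147), (np.float64(365.0), np.float64(181.5)), (np.int32(13), np.int32(14)), array([365.17687075, 181.45578231]))
```

View pics/a.png

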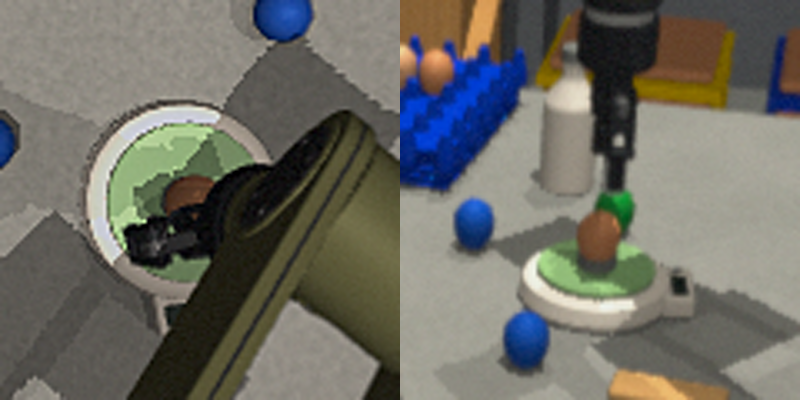

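The close look shows the fingers straddling the egg, with the near finger in front because the jaw is turned 15°. The egg is still in place at side pixel (365,181), so I descend.

>>> send_rows --increments '[{"offset": [0, 0, 10]}, {"offset": [0, 0, 25]}, {"offset": [0, 0, 40]}, {"offset": [0, -0.3, 53]}, {"offset": [0, -0.5, 63]}, {"offset": [0, -0.5, 70]}, {"offset": [0, -0.5, 73.5]}, {"offset": [0, -0.5, 73.5]}, {"offset": [0, -0.5, 73.5]}]'

```text
invalid input at $.increments[0]: expected keys offset, twist
```

>>> send_rows --increments '[{"offset": [0, 0, 0]}, {"offset": [0, 0, 0]}, {"offset": [0, 0, 0]}, {"offset": [0, 0, 0]}, {"offset": [0, 0, 0]}, {"offset": [0, 0, 0]}, {"offset": [0, 0, 0]}, {"offset": [0, 0, 0]}, {"offset": [0, 0, 0]}, {"offset": [0, 0, 0]}]' --gripper -1 --force 20

```text
invalid input at $.increments[0]: expected keys offset, twist
```

>>> send_rows --increments '[{"offset": [0, 0, 10], "twist": [0, 0, 0]}, {"offset": [0, 0, 25], "twist": [0, 0, 0]}, {"offset": [0, 0, 40], "twist": [0, 0, 0]}, {"offset": [0, -0.3, 53], "twist": [0, 0, 0]}, {"offset": [0, -0.5, 63], "twist": [0, 0, 0]}, {"offset": [0, -0.5, 70], "twist": [0, 0, 0]}, {"offset": [0, -0.5, 73.5], "twist": [0, 0, 0]}, {"offset": [0, -0.5, 73.5], "twist": [0, 0, 0]}, {"offset": [0, -0.5, 73.5], "twist": [0, 0, 0]}]'

```text
time_s: 2.05
tcp_pos: [446.9, -308.2, 77.0]
tcp_rot: [0.0, 0.991, 0.13, 0.0]
ft_force: [-0.4, 0.5, -0.0]
opening: 85.3
gripper_force: 0.0
```

```bash
python3 -c "
from h import *
s=grab_frame('side')
go((446.8,-307.8,77),-75)
for b in blobs(s,(345,165,385,205),egg,25): print(b)"
```

```text
offset [-0.3 -0.5  0.3] twist z -0.0 tcp [ 447.2 -308.3   77.3] yaw -75.0 tilt 0.06 t 2.1 F [ 0.  -0.   0.2] 85.4 0.0
(np.int32(63), (np.float64(362.5), np.float64(181.5)), (np.int32(6), np.int32(14)), array([362.38095238, 181.57142857]))
```

>>> send_rows --increments '[{"offset": [0, 0, 0], "twist": [0, 0, 0]}, {"offset": [0, 0, 0], "twist": [0, 0, 0]}, {"offset": [0, 0, 0], "twist": [0, 0, 0]}, {"offset": [0, 0, 0], "twist": [0, 0, 0]}, {"offset": [0, 0, 0], "twist": [0, 0, 0]}, {"offset": [0, 0, 0], "twist": [0, 0, 0]}]' --gripper 0.15 --force 20

```text
time_s: 2.6
tcp_pos: [446.9, -307.8, 76.9]
tcp_rot: [0.0, 0.991, 0.13, 0.0]
ft_force: [0.1, -0.8, 0.6]
opening: 49.2
gripper_force: 0.0
```

>>> send_rows --increments '[{"offset": [0, 0, 0], "twist": [0, 0, 0]}, {"offset": [0, 0, 0], "twist": [0, 0, 0]}, {"offset": [0, 0, 0], "twist": [0, 0, 0]}, {"offset": [0, 0, 0], "twist": [0, 0, 0]}, {"offset": [0, 0, 0], "twist": [0, 0, 0]}, {"offset": [0, 0, 0], "twist": [0, 0, 0]}]' --gripper -1 --force 20

```text
time_s: 3.1
tcp_pos: [446.3, -306.1, 76.9]
tcp_rot: [-0.001, 0.991, 0.13, -0.0]
ft_force: [-0.0, 6.0, 4.5]
opening: 43.1
gripper_force: 19.9
```

>>> send_rows --increments '[{"offset": [0.4, -1, 0], "twist": [0, 0, 0]}, {"offset": [0.5, -1.7, -1], "twist": [0, 0, 0]}, {"offset": [0.5, -1.7, -4], "twist": [0, 0, 0]}, {"offset": [0.5, -1.7, -9], "twist": [0, 0, 0]}, {"offset": [0, -1.7, -17], "twist": [0, 0, 0]}, {"offset": [0, -1.7, -27], "twist": [0, 0, 0]}, {"offset": [0, -1.7, -38], "twist": [0, 0, 0]}, {"offset": [0, -1.7, -50], "twist": [0, 0, 0]}, {"offset": [0, -1.7, -60], "twist": [0, 0, 0]}, {"offset": [0, -1.7, -68], "twist": [0, 0, 0]}, {"offset": [0, -1.7, -73], "twist": [0, 0, 0]}, {"offset": [0, -1.7, -75], "twist": [0, 0, 0]}]'

```text
time_s: 4.1
tcp_pos: [446.8, -306.5, 153.1]
tcp_rot: [0.001, 0.991, 0.13, 0.001]
ft_force: [0.6, -0.6, -0.1]
opening: 42.6
gripper_force: 20.5
```

```bash
python3 -c "
from h import *
t,s=grab_frame('top'),grab_frame('side')
go((529,12,150),-75)
cv2.imwrite('pics/b.png',np.hstack([cv2.resize(t[190:310,370:490],(400,400),interpolation=2),cv2.resize(s[90:210,305:425],(400,400),interpolation=2)])[:,:,::-1])"
```

```text
offset [ 161.9 -286.1    2.1] twist z -0.0 tcp [ 446.5 -306.2  152.2] yaw -75.0 tilt 0.04 t 4.2 F [-0.3  1.  -0.3] 42.7 20.46075850725174
```

View pics/b.png

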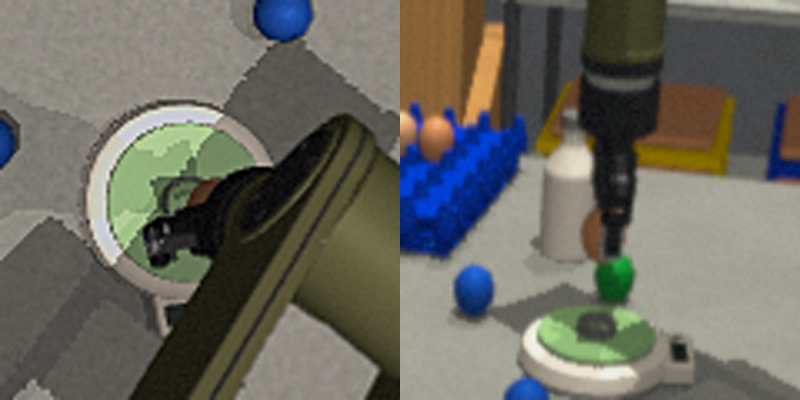

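The egg is off the scale, held between the fingers at crop (603,232), and the cup is empty. I carry it to above the rack's empty cup.

>>> send_rows --increments '[{"offset": [1.7, -3, 0], "twist": [0, 0, 0]}, {"offset": [5.7, -10, 0], "twist": [0, 0, 0]}, {"offset": [11.3, -20, 0], "twist": [0, 0, 0]}, {"offset": [18.7, -33, 0], "twist": [0, 0, 0]}, {"offset": [26, -46, 0], "twist": [0, 0, 0]}, {"offset": [34, -60, 0], "twist": [0, 0, 0]}, {"offset": [42, -74, 0], "twist": [0, 0, 0]}, {"offset": [50, -88, 0], "twist": [0, 0, 0]}, {"offset": [58, -102, 0], "twist": [0, 0, 0]}, {"offset": [65.7, -116, 0], "twist": [0, 0, 0]}, {"offset": [73.5, -130, 0], "twist": [0, 0, 0]}, {"offset": [81.5, -144, 0], "twist": [0, 0, 0]}]'

```text
time_s: 5.2
tcp_pos: [487.6, -143.8, 151.3]
tcp_rot: [-0.001, 0.991, 0.131, -0.001]
ft_force: [0.2, 0.4, -0.7]
opening: 43.0
gripper_force: 20.5
```

>>> send_rows --increments '[{"offset": [8, -14, 0], "twist": [0, 0, 0]}, {"offset": [16, -28, 0], "twist": [0, 0, 0]}, {"offset": [24, -42, 0], "twist": [0, 0, 0]}, {"offset": [32, -56, 0], "twist": [0, 0, 0]}, {"offset": [40, -70, 0], "twist": [0, 0, 0]}, {"offset": [48, -84, 0], "twist": [0, 0, 0]}, {"offset": [56, -98, 0], "twist": [0, 0, 0]}, {"offset": [63, -111, 0], "twist": [0, 0, 0]}, {"offset": [70, -123, 0], "twist": [0, 0, 0]}, {"offset": [75.5, -133, 0], "twist": [0, 0, 0]}, {"offset": [79, -139, 0], "twist": [0, 0, 0]}, {"offset": [80.5, -142, 0], "twist": [0, 0, 0]}]'

```text
time_s: 6.2
tcp_pos: [528.9, 13.5, 151.6]
tcp_rot: [-0.0, 0.991, 0.131, -0.0]
ft_force: [0.3, -0.6, -0.3]
opening: 42.7
gripper_force: 20.5
```

>>> send_rows --increments '[{"offset": [0, 0, 0], "twist": [0, 0, 0]}, {"offset": [0, 0, 0], "twist": [0, 0, 0]}, {"offset": [0, 0, 0], "twist": [0, 0, 0]}]'

```text
time_s: 6.45
tcp_pos: [528.8, 11.5, 151.7]
tcp_rot: [0.0, 0.992, 0.13, -0.0]
ft_force: [-0.1, 0.1, -1.0]
opening: 42.5
gripper_force: 20.5
```

```bash
python3 -c "
from h import *
t,s=grab_frame('top'),grab_frame('side')
go((529,12,110),-75)
for b in blobs(s,(255,185,345,265),egg,25): print(b)
for b in blobs(t,(255,150,335,230),egg,25): print(b)
cv2.imwrite('pics/d.png',np.hstack([cv2.resize(t[150:240,250:340],(400,400),interpolation=2),cv2.resize(s[180:270,250:340],(400,400),interpolation=2)])[:,:,::-1])"
```

```text
offset [ 0.3 -0.6 41.8] twist z -0.1 tcp [528.8  11.4 151.8] yaw -75.1 tilt 0.01 t 6.55 F [ 0.7  0.3 -0.4] 42.9 20.46915203332901
(np.int32(66), (np.float64(314.5), np.float64(205.0)), (np.int32(6), np.int32(15)), array([314.89393939, 205.25757576]))
(np.int32(105), (np.float64(298.0), np.float64(221.0)), (np.int32(13), np.int32(11)), array([298.62857143, 220.61904762]))
(np.int32(215), (np.float64(275.0), np.float64(235.5)), (np.int32(15), np.int32(18)), array([275.08372093, 235.22325581]))
(np.int32(239), (np.float64(296.5), np.float64(248.0)), (np.int32(16), np.int32(19)), array([296.55230126, 248.14225941]))
(np.int32(214), (np.float64(288.0), np.float64(170.0)), (np.int32(17), np.int32(17)), array([288.20560748, 169.94859813]))
(np.int32(153), (np.float64(318.0), np.float64(186.5)), (np.int32(17), np.int32(14)), array([318.36601307, 185.75163399]))
```

View pics/d.png

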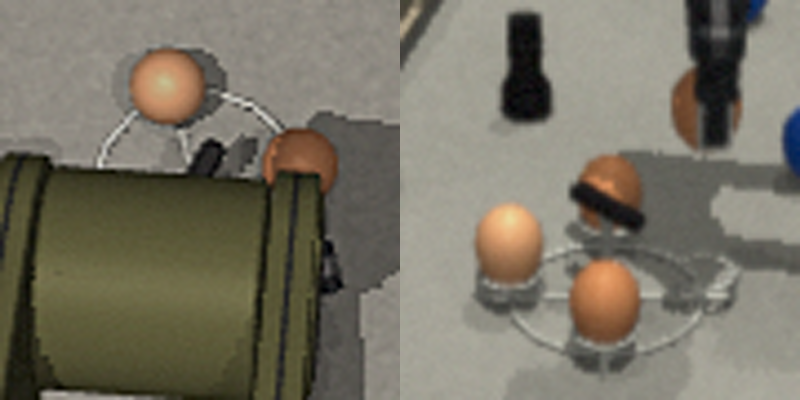

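The egg hangs upright between the fingers in the side view, at crop x 672–742, y 68–150, or about (319,204.5) full-frame. The empty cup is below it at crop (713,285).

```bash
python3 -c "
from h import *
c=get_calibration('side');K=np.array([[c['fx'],0,c['cx']],[0,c['fy'],c['cy']],[0,0,1]])
Rc=rot(c['attitude']).T
for P in((528.8,11.4,143.8),(528.8,11.4,24),(528.8,11.4,114.8),(528.8,11.4,172.8),(507,11,143.8),(550,11,143.8)):
    print(P,cv2.projectPoints(np.array([P]),cv2.Rodrigues(Rc)[0],-Rc@c['position'],K,c['dist_coeffs'])[0].ravel())
p,d=ray('side',(319.1,204.5)); print(p+d*(11.4-p[1])/d[1])
print(plane('side',(320.5,243.8),24))"
```

```text
(528.8, 11.4, 143.8) [319.79836676 203.89576623]
(528.8, 11.4, 24) [318.9664686  240.38510395]
(528.8, 11.4, 114.8) [319.58980002 213.03792452]
(528.8, 11.4, 172.8) [320.01181978 194.54368012]
(507, 11, 143.8) [327.64859625 204.87287466]
(550, 11, 143.8) [312.28195223 202.81368691]
[530.71174059  11.4        141.61534402]
[520.68193316  26.89296456  24.        ]
```

>>> send_rows --increments '[{"offset": [0.3, -0.4, 4], "twist": [0, 0, 0]}, {"offset": [0.3, -0.4, 13], "twist": [0, 0, 0]}, {"offset": [0.3, -0.4, 25], "twist": [0, 0, 0]}, {"offset": [0.3, -0.4, 38], "twist": [0, 0, 0]}, {"offset": [0.3, -0.4, 51], "twist": [0, 0, 0]}, {"offset": [0.3, -0.4, 64], "twist": [0, 0, 0]}, {"offset": [0.3, -0.4, 75], "twist": [0, 0, 0]}, {"offset": [0.3, -0.4, 84], "twist": [0, 0, 0]}, {"offset": [0.3, -0.4, 91], "twist": [0, 0, 0]}, {"offset": [0.3, -0.4, 96], "twist": [0, 0, 0]}, {"offset": [0.3, -0.4, 99], "twist": [0, 0, 0]}, {"offset": [0.3, -0.4, 100], "twist": [0, 0, 0]}]'

```text
time_s: 7.55
tcp_pos: [528.8, 12.4, 51.4]
tcp_rot: [-0.0, 0.991, 0.13, -0.0]
ft_force: [-1.2, -1.0, 0.6]
opening: 43.0
gripper_force: 20.6
```

>>> send_rows --increments '[{"offset": [0, 0, 0], "twist": [0, 0, 0]}, {"offset": [0, 0, 0], "twist": [0, 0, 0]}, {"offset": [0, 0, 0.5], "twist": [0, 0, 0]}, {"offset": [0, 0, 1], "twist": [0, 0, 0]}, {"offset": [0, 0, 1], "twist": [0, 0, 0]}]'

```text
time_s: 7.97
tcp_pos: [528.9, 12.4, 51.5]
tcp_rot: [0.0, 0.991, 0.13, 0.0]
ft_force: [-3.2, -0.4, 5.1]
opening: 42.6
gripper_force: 20.8
```

```bash
python3 -c "
from h import *
s=grab_frame('side')
for k in range(3): go((529.2,12,48),-75);s=grab_frame('side')
for b in blobs(s,(255,200,345,265),egg,15): print(b)
cv2.imwrite('pics/e.png',cv2.resize(s[190:280,245:345],(600,540),interpolation=2)[:,:,::-1])"
```

```text
offset [0.1 0.5 3.5] twist z -0.0 tcp [529.   12.4  51.5] yaw -75.0 tilt 0.01 t 8.0167 F [-2.3 -1.   5.2] 42.8 20.820672512054443
offset [0.1 0.5 3.5] twist z -0.0 tcp [529.   12.4  51.5] yaw -75.0 tilt 0.01 t 8.0667 F [-2.9 -0.4  5.7] 42.8 20.822362303733826
offset [0.1 0.5 3.5] twist z -0.0 tcp [529.   12.4  51.5] yaw -75.0 tilt 0.01 t 8.1167 F [-2.3 -0.4  5.8] 43.1 20.823370814323425
(np.int32(107), (np.float64(297.5), np.float64(221.0)), (np.int32(14), np.int32(11)), array([298.47663551, 220.57943925]))
(np.int32(212), (np.float64(275.0), np.float64(235.5)), (np.int32(15), np.int32(18)), array([275.02358491, 235.21226415]))
(np.int32(63), (np.float64(314.0), np.float64(235.5)), (np.int32(5), np.int32(16)), array([314.22222222, 235.61904762]))
(np.int32(243), (np.float64(296.5), np.float64(248.0)), (np.int32(16), np.int32(19)), array([296.6255144 , 248.04115226]))
```

View pics/e.png

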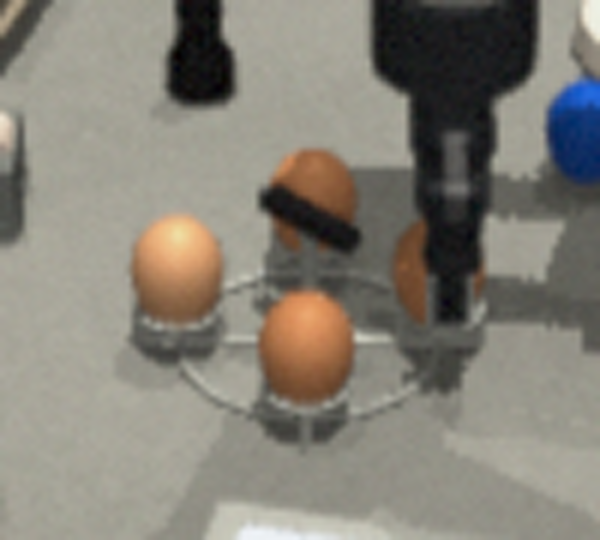

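The side view shows the egg in the empty cup, centred at about crop (439,276), with a light 5 N contact. A 2.5 N push towards -x suggests it is slightly too far +x, so I ease it and see whether it settles.

>>> send_rows --increments '[{"offset": [-0.5, -0.1, 0], "twist": [0, 0, 0]}, {"offset": [-1, -0.2, 0], "twist": [0, 0, 0]}, {"offset": [-1.5, -0.3, 0], "twist": [0, 0, 0]}, {"offset": [-1.5, -0.3, 0], "twist": [0, 0, 0]}, {"offset": [-1.5, -0.3, 0], "twist": [0, 0, 0]}]'

```text
time_s: 8.58
tcp_pos: [527.9, 12.4, 50.6]
tcp_rot: [0.0, 0.991, 0.13, 0.0]
ft_force: [-0.4, -0.7, -1.1]
opening: 43.0
gripper_force: 20.5
```

>>> send_rows --increments '[{"offset": [0, 0, 0.5], "twist": [0, 0, 0]}, {"offset": [0, 0, 1], "twist": [0, 0, 0]}, {"offset": [0, 0, 1], "twist": [0, 0, 0]}, {"offset": [0, 0, 1], "twist": [0, 0, 0]}]'

```text
time_s: 8.92
tcp_pos: [527.7, 12.4, 49.9]
tcp_rot: [-0.0, 0.991, 0.13, 0.0]
ft_force: [-1.0, 0.7, 3.3]
opening: 43.0
gripper_force: 20.7
```

>>> send_rows --increments '[{"offset": [-0.3, 0, 0], "twist": [0, 0, 0]}, {"offset": [-0.3, 0, 0], "twist": [0, 0, 0]}, {"offset": [-0.3, 0, 0], "twist": [0, 0, 0]}, {"offset": [-0.3, 0, 0], "twist": [0, 0, 0]}, {"offset": [-0.3, 0, 0], "twist": [0, 0, 0]}, {"offset": [-0.3, 0, 0], "twist": [0, 0, 0]}]' --gripper 0.7

```text
time_s: 9.42
tcp_pos: [527.4, 12.3, 49.7]
tcp_rot: [-0.0, 0.991, 0.13, -0.0]
ft_force: [-0.1, 0.5, -0.8]
opening: 72.7
gripper_force: 0.0
```

>>> send_rows --increments '[{"offset": [0, 0, -5], "twist": [0, 0, 0]}, {"offset": [0, 0, -15], "twist": [0, 0, 0]}, {"offset": [0, 0, -30], "twist": [0, 0, 0]}, {"offset": [0, 0, -50], "twist": [0, 0, 0]}, {"offset": [0, 0, -70], "twist": [0, 0, 0]}, {"offset": [0, 0, -90], "twist": [0, 0, 0]}, {"offset": [0, 0, -105], "twist": [0, 0, 0]}, {"offset": [0, 0, -115], "twist": [0, 0, 0]}, {"offset": [0, 0, -120], "twist": [0, 0, 0]}, {"offset": [0, 0, -120], "twist": [0, 0, 0]}]'

```text
time_s: 10.25
tcp_pos: [528.1, 12.3, 171.3]
tcp_rot: [0.0, 0.991, 0.13, 0.001]
ft_force: [0.0, -0.1, -0.5]
opening: 72.5
gripper_force: 0.0
```

```bash
python3 -c "
from h import *
s=grab_frame('side'); t=grab_frame('top')
go((588.8,27.5,150),60)
for b in blobs(s,(255,205,345,265),egg,15): print(b[1:3],plane('side',b[1],40))
for b in blobs(s,(280,212,312,236),dark,15): print('bar',b[1:3],plane('side',b[1],72))
cv2.imwrite('pics/f.png',np.hstack([cv2.resize(s[190:280,245:335],(400,400),interpolation=2),cv2.resize(t[150:240,250:340],(400,400),interpolation=2)])[:,:,::-1])"
```

```text
offset [63.7  1.3 19.5] twist z -135.0 tcp [526.9  12.3 169.5] yaw -75.0 tilt 0.04 t 10.35 F [-0.7 -0.5 -0.6] 72.4 0.0
((np.float64(298.0), np.float64(221.0)), (np.int32(13), np.int32(11))) [607.57935818 -49.0247176   40.        ]
((np.float64(275.0), np.float64(235.5)), (np.int32(15), np.int32(18))) [649.48272898  42.73733102  40.        ]
((np.float64(319.0), np.float64(236.0)), (np.int32(15), np.int32(17))) [528.64842667  12.93787964  40.        ]
((np.float64(296.5), np.float64(248.0)), (np.int32(16), np.int32(19))) [574.20189481  85.92910489  40.        ]
bar ((np.float64(297.5), np.float64(227.5)), (np.int32(16), np.int32(10))) [585.79394147  33.93904508  72.        ]
```

View pics/f.png

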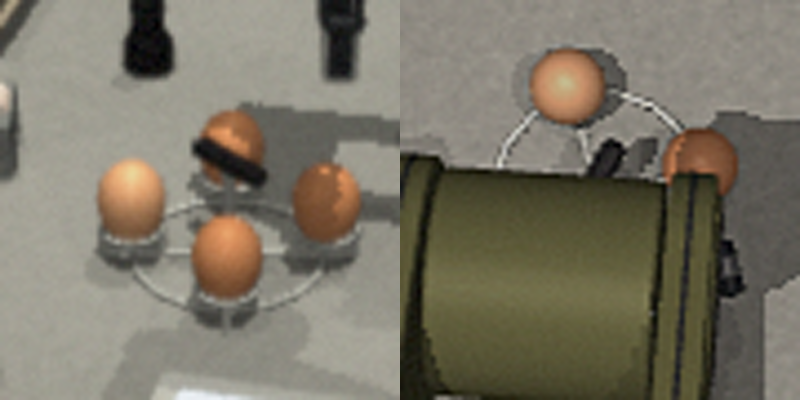

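The egg sits upright in the cup at about (528.6,12.9,40), and the rack has not moved. Next I turn and move over the bar.

>>> send_rows --increments '[{"offset": [3, 0, 0], "twist": [0, 0, -4]}, {"offset": [9, 0, 0], "twist": [0, 0, -10]}, {"offset": [16, 0, 0], "twist": [0, 0, -17]}, {"offset": [23, 0.3, 0], "twist": [0, 0, -24]}, {"offset": [30, 0.5, 0], "twist": [0, 0, -31]}, {"offset": [37, 0.7, 0], "twist": [0, 0, -38]}, {"offset": [44, 0.9, 0], "twist": [0, 0, -45]}, {"offset": [51, 1.1, 0], "twist": [0, 0, -52]}, {"offset": [56, 1.3, 0], "twist": [0, 0, -59]}, {"offset": [60, 1.3, 0], "twist": [0, 0, -66]}, {"offset": [62, 1.3, 0], "twist": [0, 0, -73]}, {"offset": [63, 1.3, 0], "twist": [0, 0, -80]}]'

```text
time_s: 11.35
tcp_pos: [588.1, 27.4, 168.0]
tcp_rot: [-0.001, 0.673, 0.739, -0.001]
ft_force: [0.6, -0.2, -0.6]
opening: 72.5
gripper_force: 0.0
```

>>> send_rows --increments '[{"offset": [0, 0, 0], "twist": [0, 0, -7]}, {"offset": [0, 0, 0], "twist": [0, 0, -14]}, {"offset": [0, 0, 0], "twist": [0, 0, -21]}, {"offset": [0, 0, 0], "twist": [0, 0, -28]}, {"offset": [0, 0, 0], "twist": [0, 0, -35]}, {"offset": [0, 0, 0], "twist": [0, 0, -42]}, {"offset": [0, 0, 0], "twist": [0, 0, -48]}, {"offset": [0, 0, 0], "twist": [0, 0, -52]}, {"offset": [0, 0, 0], "twist": [0, 0, -54.6]}, {"offset": [0, 0, 0], "twist": [0, 0, -54.6]}, {"offset": [0, 0, 0], "twist": [0, 0, -54.6]}]'

```text
time_s: 12.27
tcp_pos: [587.8, 27.3, 168.5]
tcp_rot: [-0.001, 0.263, 0.965, -0.0]
ft_force: [0.7, 0.3, 0.6]
opening: 72.7
gripper_force: 0.0
```

```bash
python3 -c "
from h import *
s=grab_frame('side')
go((588.9,27.8,77),59.6)"
```

```text
offset [-0.7  1.  91.7] twist z -0.1 tcp [588.   27.3 168.7] yaw 59.5 tilt 0.12 t 12.3167 F [0.3 0.4 1.3] 72.6 0.0
```

>>> send_rows --increments '[{"offset": [-0.3, 0.5, 8], "twist": [0, 0, 0]}, {"offset": [-0.7, 1, 22], "twist": [0, 0, 0]}, {"offset": [-0.7, 1, 38], "twist": [0, 0, 0]}, {"offset": [-0.7, 1, 52], "twist": [0, 0, 0]}, {"offset": [-0.7, 1, 65], "twist": [0, 0, 0]}, {"offset": [-0.7, 1, 76], "twist": [0, 0, 0]}, {"offset": [-0.7, 1, 84], "twist": [0, 0, 0]}, {"offset": [-0.7, 1, 89], "twist": [0, 0, 0]}, {"offset": [-0.7, 1, 91.5], "twist": [0, 0, 0]}, {"offset": [-0.7, 1, 91.5], "twist": [0, 0, 0]}, {"offset": [-0.7, 1, 91.5], "twist": [0, 0, 0]}]'

```text
time_s: 13.23
tcp_pos: [590.0, 27.8, 78.6]
tcp_rot: [0.0, 0.262, 0.965, 0.0]
ft_force: [-0.5, -0.3, 0.1]
opening: 72.8
gripper_force: 0.0
```

>>> send_rows --increments '[{"offset": [0, 0, 0], "twist": [0, 0, 0]}, {"offset": [0, 0, 0], "twist": [0, 0, 0]}, {"offset": [0, 0, 0], "twist": [0, 0, 0]}, {"offset": [0, 0, 0], "twist": [0, 0, 0]}, {"offset": [0, 0, 0], "twist": [0, 0, 0]}, {"offset": [0, 0, 0], "twist": [0, 0, 0]}, {"offset": [0, 0, 0], "twist": [0, 0, 0]}, {"offset": [0, 0, 0], "twist": [0, 0, 0]}]' --gripper -0.5 --force 20

```text
time_s: 13.9
tcp_pos: [589.6, 27.8, 78.3]
tcp_rot: [-0.0, 0.262, 0.965, 0.0]
ft_force: [0.5, 0.0, -0.4]
opening: 21.4
gripper_force: 0.0
```

>>> send_rows --increments '[{"offset": [0, 0, 0], "twist": [0, 0, 0]}, {"offset": [0, 0, 0], "twist": [0, 0, 0]}, {"offset": [0, 0, 0], "twist": [0, 0, 0]}, {"offset": [0, 0, 0], "twist": [0, 0, 0]}, {"offset": [0, 0, 0], "twist": [0, 0, 0]}, {"offset": [0, 0, 0], "twist": [0, 0, 0]}]' --gripper -1 --force 20

```text
time_s: 14.4
tcp_pos: [590.0, 28.1, 78.5]
tcp_rot: [0.0, 0.262, 0.965, 0.0]
ft_force: [1.2, 2.9, 1.8]
opening: 13.7
gripper_force: 23.8
```

>>> send_rows --increments '[{"offset": [0, 0, 0], "twist": [0, 0, 0]}, {"offset": [0, 0, 0], "twist": [0, 0, 0]}, {"offset": [0, 0, 0], "twist": [0, 0, 0]}, {"offset": [0, 0, 0], "twist": [0, 0, 0]}]' --gripper -1 --force 70

```text
time_s: 14.73
tcp_pos: [590.0, 28.1, 78.6]
tcp_rot: [0.0, 0.262, 0.965, 0.0]
ft_force: [1.1, 4.3, 3.4]
opening: 12.6
gripper_force: 68.3
```

```bash
python3 -c "
from h import *
s=grab_frame('side')
go((588.9,27.8,77),59.6)
for b in blobs(s,(255,205,345,265),egg,15): print(b[1:3],plane('side',b[1],40))"
```

```text
offset [ 0.8 -0.8  1.6] twist z -0.0 tcp [590.   28.   78.6] yaw 59.6 tilt 0.05 t 14.7833 F [1.  3.6 3.1] 13.0 68.36680054664612
((np.float64(276.0), np.float64(234.5)), (np.int32(15), np.int32(18))) [648.33072403  37.13399986  40.        ]
((np.float64(319.5), np.float64(235.5)), (np.int32(16), np.int32(18))) [527.86730977  10.08709664  40.        ]
((np.float64(296.5), np.float64(247.5)), (np.int32(16), np.int32(18))) [574.84034558  83.6626365   40.        ]
```

>>> send_rows --increments '[{"offset": [0, 0, -1], "twist": [0, 0, 0]}, {"offset": [0, 0, -3], "twist": [0, 0, 0]}, {"offset": [0, 0, -6], "twist": [0, 0, 0]}, {"offset": [0, 0, -10], "twist": [0, 0, 0]}, {"offset": [0, 0, -15], "twist": [0, 0, 0]}, {"offset": [0, 0, -20], "twist": [0, 0, 0]}, {"offset": [0, 0, -25], "twist": [0, 0, 0]}, {"offset": [0, 0, -29], "twist": [0, 0, 0]}, {"offset": [0, 0, -32], "twist": [0, 0, 0]}, {"offset": [0, 0, -34], "twist": [0, 0, 0]}, {"offset": [0, 0, -35], "twist": [0, 0, 0]}, {"offset": [0, 0, -35], "twist": [0, 0, 0]}]'

```text
time_s: 15.78
tcp_pos: [589.7, 27.8, 113.6]
tcp_rot: [0.0, 0.262, 0.965, 0.0]
ft_force: [-0.8, -0.2, -5.0]
opening: 12.5
gripper_force: 68.2
```

```bash
python3 -c "
from h import *
s=grab_frame('side')
go((588.9,27.8,188),59.6); print(r.read_state()['torque'])
for b in blobs(s,(255,185,345,265),egg,15): print(b[1:3],plane('side',b[1],75))
cv2.imwrite('pics/g.png',cv2.resize(s[180:270,245:345],(600,540),interpolation=2)[:,:,::-1])"
```

```text
offset [  0.6  -0.4 -74.6] twist z -0.0 tcp [589.6  27.8 113.4] yaw 59.6 tilt 0.0 t 15.8333 F [-0.2  0.1 -5.4] 12.6 68.18613409996033
[-0.08384099  0.03896359  0.04909853]
((np.float64(275.0), np.float64(224.5)), (np.int32(15), np.int32(18))) [649.40878931  39.83440479  75.        ]
((np.float64(320.0), np.float64(224.5)), (np.int32(15), np.int32(18))) [527.84593624   7.04273187  75.        ]
((np.float64(296.5), np.float64(237.0)), (np.int32(16), np.int32(19))) [574.39681834  84.60615509  75.        ]
```

View pics/g.png

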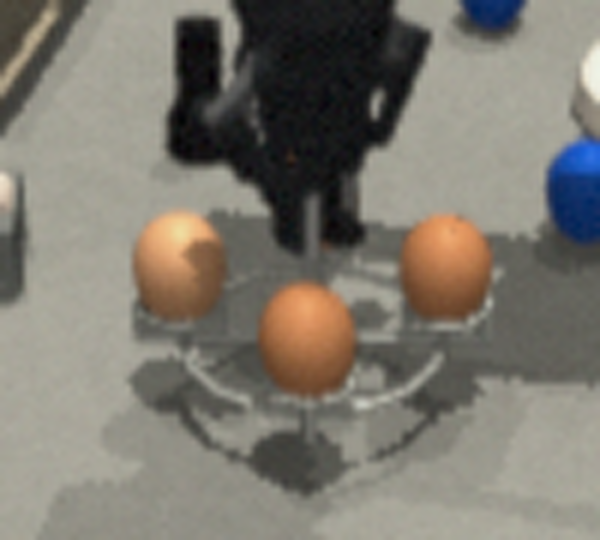

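All four eggs ride in the rack, visible at crop (180,265), (445,268) and (307,338) with the fourth hidden, and the wrist reads 5 N. Next I measure the glass and lift on.

>>> send_rows --increments '[{"offset": [0, 0, -2], "twist": [0, 0, 0]}, {"offset": [0, 0, -6], "twist": [0, 0, 0]}, {"offset": [0, 0, -12], "twist": [0, 0, 0]}, {"offset": [0, 0, -20], "twist": [0, 0, 0]}, {"offset": [0, 0, -29], "twist": [0, 0, 0]}, {"offset": [0, 0, -38], "twist": [0, 0, 0]}, {"offset": [0, 0, -47], "twist": [0, 0, 0]}, {"offset": [0, 0, -55], "twist": [0, 0, 0]}, {"offset": [0, 0, -62], "twist": [0, 0, 0]}, {"offset": [0, 0, -67], "twist": [0, 0, 0]}, {"offset": [0, 0, -70], "twist": [0, 0, 0]}, {"offset": [0, 0, -70], "twist": [0, 0, 0]}]'

```text
time_s: 16.83
tcp_pos: [590.1, 27.8, 184.1]
tcp_rot: [0.001, 0.262, 0.965, 0.0]
ft_force: [0.9, 0.8, -4.7]
opening: 12.6
gripper_force: 68.2
```

```bash
python3 -c "
from h import *
for n,ro in(('top',(120,190,225,295)),('side',(250,270,380,370))):
    i=grab_frame(n); x0,y0,x1,y1=ro
    m=(i[y0:y1,x0:x1].min(-1)>190).astype(np.uint8)
    c=max(cv2.findContours(m,0,1)[0],key=cv2.contourArea)
    q=cv2.approxPolyDP(cv2.convexHull(c),6,True)[:,0]+[x0,y0]
    P=np.array([plane(n,p,60)[:2] for p in q]); print(n,q.tolist(),P.round(1).tolist(),P.mean(0),np.linalg.norm(P-np.roll(P,1,0),axis=1).round(0))
    H=np.array([plane(n,p[0]+[x0,y0],60)[:2] for p in c],np.float32); print(cv2.minAreaRect(H))
go((460,328,174),59.6)"
```

```text
top [[208, 205], [209, 282], [133, 282], [133, 206]] [[557.4, 240.4], [366.4, 234.3], [363.7, 425.3], [553.2, 430.3]] [460.16586354 332.57009418] [190. 191. 191. 190.]
((459.6634216308594, 333.0351257324219), (194.257568359375, 194.07359313964844), 1.0541223287582397)
side [[286, 277], [365, 290], [353, 352], [260, 334]] [[558.0, 236.5], [365.8, 235.3], [361.3, 427.9], [555.9, 428.7]] [460.24717633 332.09190761] [192. 192. 193. 195.]
((461.23895263671875, 332.27825927734375), (196.80712890625, 198.5244598388672), 1.4882739782333374)
offset [263.6 193.3   9.2] twist z -0.0 tcp [589.4  27.9 183.1] yaw 59.6 tilt 0.03 t 16.9333 F [-0.7 -0.4 -5.4] 13.0 68.22932481765747
```

Both views put the glass centre at about (460.3,332.5), with sides of about 194 mm as given. I carry there in two smooth calls.

>>> send_rows --increments '[{"offset": [1.6, 1.2, 0], "twist": [0, 0, 0]}, {"offset": [5.5, 4.1, 0], "twist": [0, 0, 0]}, {"offset": [12, 8.9, 0], "twist": [0, 0, 0]}, {"offset": [20.5, 15.2, 0], "twist": [0, 0, 0]}, {"offset": [31, 23, 0], "twist": [0, 0, 0]}, {"offset": [43, 32, 0], "twist": [0, 0, 0]}, {"offset": [56, 41.6, 0], "twist": [0, 0, 0]}, {"offset": [70, 52, 0], "twist": [0, 0, 0]}, {"offset": [84, 62.5, 0], "twist": [0, 0, 0]}, {"offset": [98, 72.9, 0], "twist": [0, 0, 0]}, {"offset": [112, 83.3, 0], "twist": [0, 0, 0]}, {"offset": [126, 93.7, 0], "twist": [0, 0, 0]}]'

```text
time_s: 17.93
tcp_pos: [527.0, 174.5, 183.4]
tcp_rot: [-0.0, 0.262, 0.965, 0.0]
ft_force: [0.3, -0.0, -4.5]
opening: 12.4
gripper_force: 68.3
```

>>> send_rows --increments '[{"offset": [14, 10.4, 0], "twist": [0, 0, 0]}, {"offset": [28, 20.8, 0], "twist": [0, 0, 0]}, {"offset": [42, 31.2, 0], "twist": [0, 0, 0]}, {"offset": [56, 41.6, 0], "twist": [0, 0, 0]}, {"offset": [70, 52, 0], "twist": [0, 0, 0]}, {"offset": [84, 62.5, 0], "twist": [0, 0, 0]}, {"offset": [97, 72, 0], "twist": [0, 0, 0]}, {"offset": [109, 81, 0], "twist": [0, 0, 0]}, {"offset": [119.5, 88.8, 0], "twist": [0, 0, 0]}, {"offset": [128, 95.2, 0], "twist": [0, 0, 0]}, {"offset": [134.5, 100, 0], "twist": [0, 0, 0]}, {"offset": [138, 102.6, 0], "twist": [0, 0, 0]}]'

```text
time_s: 18.93
tcp_pos: [460.6, 332.0, 183.3]
tcp_rot: [-0.0, 0.262, 0.965, 0.0]
ft_force: [0.1, -0.3, -4.7]
opening: 12.8
gripper_force: 68.3
```

>>> send_rows --increments '[{"offset": [1, 0.8, 1], "twist": [0, 0, 0]}, {"offset": [1.5, 1.1, 3], "twist": [0, 0, 0]}, {"offset": [1.5, 1.1, 6], "twist": [0, 0, 0]}, {"offset": [1.5, 1.1, 8], "twist": [0, 0, 0]}, {"offset": [1.5, 1.1, 9], "twist": [0, 0, 0]}, {"offset": [1.5, 1.1, 9], "twist": [0, 0, 0]}, {"offset": [1.5, 1.1, 9], "twist": [0, 0, 0]}]'

```text
time_s: 19.52
tcp_pos: [460.8, 332.1, 174.1]
tcp_rot: [-0.0, 0.263, 0.965, -0.0]
ft_force: [-0.0, 0.4, -4.9]
opening: 12.7
gripper_force: 68.3
```

```bash
python3 -c "
from h import *
s=grab_frame('side');t=grab_frame('top')
go((460.3,332.5,174),59.6)
for n,i,ro in(('side',s,(240,200,400,330)),('top',t,(110,180,240,310))):
    for b in blobs(i,ro,egg,15): print(n,b[1:3],b[3],plane(n,b[1],135))
cv2.imwrite('pics/k.png',np.hstack([cv2.resize(s[210:360,240:390],(400,400),interpolation=2),cv2.resize(t[180:300,110:230],(400,400),interpolation=2)])[:,:,::-1])"
```

```text
offset [ 0.6 -0.1  0.3] twist z -0.0 tcp [460.9 332.3 174.3] yaw 59.6 tilt 0.01 t 19.6167 F [ 0.2  0.5 -4.7] 12.5 68.27227592468262
side ((np.float64(384.0), np.float64(228.5)), (np.int32(31), np.int32(14))) [384.34129693 228.3890785 ] [346.08781195  75.99882896 135.        ]
side ((np.float64(376.5), np.float64(267.0)), (np.int32(6), np.int32(5))) [376.25       266.83333333] [344.24661614 240.26898616 135.        ]
side ((np.float64(287.5), np.float64(283.0)), (np.int32(20), np.int32(23))) [287.85636856 283.08943089] [520.71697097 344.61797697 135.        ]
side ((np.float64(346.5), np.float64(283.5)), (np.int32(20), np.int32(24))) [346.41623037 283.28534031] [398.87984123 314.11148786 135.        ]
side ((np.float64(374.0), np.float64(281.0)), (np.int32(19), np.int32(13))) [374.35625 281.29375] [343.21951521 290.70784746 135.        ]
side ((np.float64(317.0), np.float64(303.0)), (np.int32(21), np.int32(25))) [317.06413302 302.9263658 ] [445.35959373 389.44082621 135.        ]
top ((np.float64(155.0), np.float64(219.5)), (np.int32(19), np.int32(18))) [154.716 219.708] [519.26506159 347.24648072 135.        ]
top ((np.float64(187.0), np.float64(238.5)), (np.int32(19), np.int32(18))) [186.9348659  238.62835249] [475.58502802 270.32286751 135.        ]
top ((np.float64(166.5), np.float64(272.0)), (np.int32(20), np.int32(17))) [166.64489796 272.48571429] [396.95829269 317.07329879 135.        ]
```

View pics/k.png

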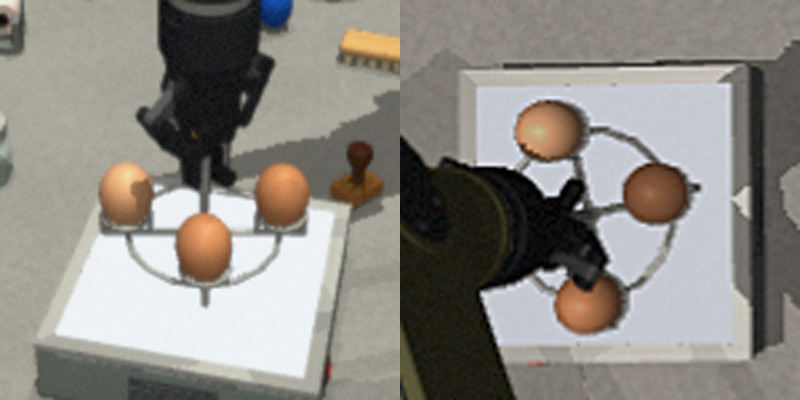

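The rack hangs centred over the glass. The eggs average (458,332), the three measurable eggs agree in height so it is level, and clearance is about 35 mm. I hand it in.

>>> send_rows --increments '[{"offset": [0, 0, 0], "twist": [0, 0, 0]}, {"offset": [0, 0, 0], "twist": [0, 0, 0]}, {"offset": [0, 0, 0], "twist": [0, 0, 0]}, {"offset": [0, 0, 0], "twist": [0, 0, 0]}]'

```text
time_s: 19.95
tcp_pos: [460.7, 332.5, 174.4]
tcp_rot: [0.0, 0.262, 0.965, 0.0]
ft_force: [0.7, -0.3, -4.9]
opening: 12.8
gripper_force: 68.3
```

```bash
python3 -c "
from bench import r
print(r.finish_job())"
```

```text
the job is handed in; nothing more can be done
None
```

I set the egg upright in the empty cup, then lifted the rack with all four eggs and handed in at about 20 s, holding it still, level and centred about 35 mm above the glass; no verdict came back.

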